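# Restock the lift-up chilled counter locker

### The arm

A 6-joint arm with a two-finger parallel gripper is mounted at the origin on the work surface. World frame = base frame: x ahead of the robot, y to its left, z up, the work surface at z = 0. Lengths are in mm, angles in rad, forces in N, time in s.
With the tool pointing down it reaches from about 250 to 725 mm from the base axis. Payload 4 kg.
Tool frame: the origin (TCP) lies at the very end of the fingers, on their centre line; the grasp point (between the pads) lies 19 mm behind it (manip.hold_point_z is the distance from the TCP to the grasp point, in mm); z points along the fingers, y is the direction in which the jaws open and shut (so a half turn about z gives the same grasp; the last joint's range is limited). The gripper opens to 85 mm and grips with 20 to 120 N. Pads are 22 mm wide; open, the fingers measure 114 mm over their backs; the gripper's body (76 mm by 85 mm) begins 54 mm behind the grasp point. The pads swing forward as they close: fully open they stand 13 mm farther back than shut.
Start: joints at [-1.112, 0.241, 0.005, 1.335, 0, 1.571], TCP at [221.434, -448.293, 231.306] pointing down, gripper open.
Joint ranges: [-2.72, 2.72], [-1.05, 1.87], [-1.09, 1.28], [-1.99, 2.15], [-1.42, 1.44], [-3.14, 3.14]. Speed limits (rad/s): [2.79, 2.79, 3.14, 3.14, 3.14, 3.14].

### API

Orientations are given as a 3x3 rotation matrix whose columns are the frame's x, y, z axes.
In Python, from plant import get_obs, imaging, order, manip gives the robot as it stands. The module is installed in compiled form; this text tells all that it offers.
- The arm moves only by the tool carry_out, never from a script. Its argument "moves" is a list of rows, each a list of 7 numbers: the shift along the world's x, y, z in mm, then the turn, a rotation vector about the world's x, y, z in degrees, then the finger opening in mm, from 0 to 85.4. In form: [[x, y, z, ax, ay, az, grip], ...]. A call has 1 to 20 rows; each row is the pose to reach, as a shift and turn from the pose commanded when the call began; what a row does not reach only later rows make up. A row lasts 1/12 s, in which the tool goes at most 41.7 mm and 7.16 degrees, less where a joint would pass 70% of its speed; a pose out of reach is approached as far as the arm can. A call with a gripper value outside its range is refused whole. The fingers move at their own pace and stop on an object; the grip force is fixed at half the most. Time passes only in rows, so rows that repeat a pose let the fingers close. It gives the time, the measured TCP pose, the force and the opening at its end, in the units of the state.
- get_obs(): the state, without advancing time (a new reading comes with each control period).
- imaging.get_image(name): name is "side" or "top" or "wrist"; returns the picture (384x512x3 uint8, blue, green, red); there is no depth.
- imaging.camera_params(name): a dict with "vfov" (degrees; the focal length in pixels is half the picture's height over the tangent of half this angle, whatever the lens; pixels are square), "cx", "cy" (the principal point, pixels), "rvec" (rotation vector, rad) and "tvec" (3), from world to camera coordinates, as OpenCV has them; the wrist camera has in their place "tool_from_camera" (4x4, takes a point from camera to tool coordinates, whose origin is the TCP and whose axes are the flange's). Camera axes: x right, y down, z forward; pixel columns grow to the right and rows downward; lengths in mm; the calibration is good to about 2 mm. A picture is of the moment at which its call begins: read the wrist's pose just before it. camera_params takes no time and is no camera call.
- order.close_job(): hands the job in, once; it reports no verdict.
The state is a dict: "time": time; "qpos": joint angles; "qvel": joint speeds; "tau": joint torques, N m; "eef_pos": TCP position; "tcp_rot": TCP orientation; "contact_force": force on the tool from outside, world axes, zero at the start; "moment": the same for the moment, N m; "finger_gap": opening from 0.0 (shut) to 1.0 (fully open).
Only numpy, scipy, OpenCV 4.12 (cv2) and the standard library are available. Lean on these libraries where they do the work, as an engineer would, in place of code of your own. Each camera call takes 0.05 s, during which the arm holds its last target. There are 200 camera calls.

### The job

Raise the clear door of the white counter locker (red handle at its front edge) until its stay locks and it holds up by itself with the gripper let go. Take the yellow-capped jar out of the black crate and set it down, without dropping it, upright in the middle of the red mat inside the locker. Then hold the yellow release button down until the door has started to drop, let it come down, and press it fully shut; leave the mat and the other jars where they are.

Things in the scene. Friction and masses are not known exactly. Their poses are not given: they have to be found in the camera images.
- locker: White counter locker, fixed, 190 deep (x), 240 wide (y), back 140 high, front wall 64 high. Origin: centre of its underside; x from front to back, y to its left, z up. Two bays, floor 12 above the table, centred at x 0, y +54 and -54; divider 18 high, 4 thick; side walls' inner faces at y +-112. Grey stay housing 190 high, at its right side, x 0 to 100, y -132 to -198.
- door_hinge (a point): Middle of the door's hinge line, along the locker's y axis, at the locker's x = 80, z = 150.
- door_handle (a point): Centre of the door's red grip, a cylinder 22 thick and 26 long along the locker's y, 190 from the hinge line, on a 16 wide tab 35 ahead of the door's front edge. Take it from above, fingers closing along the locker's y; it can turn between the fingers, so the tool need not turn with the door. Clear panel: 155 from hinge to front edge, 236 wide, 8 thick, 0.4 kg.
- door (a joint): Door angle, rad: 0 shut, sloping 25 degrees down from the hinge to the handle; grows as it is raised; end stop 1.91. The stay clicks in near 1.84 (2 to 3 N more at the handle); let go, the door then rests locked near 1.80. Unlocked, a damper lowers it in 3 to 6 s until it stops about 0.12 ajar on sprung buffers; press front edge or handle down with 3 to 15 N to shut; it stays shut.
- release_top (a point): Centre of the top face of the yellow release button, a disc 32 in diameter on top of the stay housing, about 240 above the table, at the locker's x = 30, y = -178.
- release (a joint): Travel of the release button, m: 0 up, 0.016 fully down, against a spring of 2.4 to 5.6 N. Beyond about 0.010 it frees the door; keep it down about 1.5 s until the door has dropped some 0.2 rad, or it locks again. It also dips by itself as the door passes into the lock.
- jar_mid (a point): Centre (half-way up) of the jar to load: amber round jar with yellow cap, 48 in diameter, 70 high, about 0.18 kg; z up. It stands in the crate.
- jar_white_mid (a point): Centre of a like-sized jar with a white cap, in the crate; leave it.
- jar_red_mid (a point): Centre of a like-sized jar with a red cap, in the crate; leave it.
- stock_mid (a point): Centre of a like-sized yellow-capped jar already in one of the locker's bays; leave it.
- mat: Loose red round mat, 68 in diameter, 5 thick, lying on the floor of the locker's other bay; the jar goes on it. Origin: centre of its underside.
- jar: The jar to load, origin at the centre of its underside.
- crate: Black crate, fixed, 340 (x) by 160 (y), 30 high, walls 6 thick; floor 6 above the table. Origin: centre of its underside. Three jars stand in it in a row along its x, 105 apart.

How it is judged (in metres and radians):
On the way, in this order (a step that is already met when the one before it is completed fails the run):
1. the door is up, held by its stay, and the gripper has let go (value of joint door above 1.74 rad and contact force between the fingers and anything else below 0.3 N), for 0.2 s.
2. with the door still up, the jar stands upright on the mat and is let go (all of step 1 and horizontal distance between jar and mat below 0.02 m and z of jar in the frame of mat below 0.009 m and angle between jar_mid's own z axis and vertical below 0.1 rad), for 0.2 s.
3. the release button is pressed (value of joint release above 0.008 m), for 0.1 s.
At the end, for the whole second after the job is handed in: The door is fully shut (within 0.03 rad), and the yellow-capped jar stands upright (within 0.1 rad) and at rest on the red mat in the locker, within 20 mm of the mat's centre (value of joint door below 0.03 rad and horizontal distance between jar and mat below 0.02 m and z of jar in the frame of mat below 0.009 m and angle between jar_mid's own z axis and vertical below 0.1 rad and linear speed of jar below 0.02 m/s); the robot touches nothing.
It fails at once if another jar is moved by more than 25 mm or tipped (distance of any of jar_white_mid, jar_red_mid, stock_mid from where it was at the start of the episode above 0.025 m or angle between any of stock_mid, jar_white_mid, jar_red_mid's own z axis and vertical above 0.4 rad).
It fails at once if the mat is pushed from its place by more than 20 mm (distance of mat from where it was at the start of the episode above 0.02 m).
It fails at once if the jar is dropped (falls freely by more than about 20 mm) (linear speed of jar above 0.65 m/s and contact force between the fingers and jar below 0.1 N).
It also fails if it takes over 72 s, if anything falls off the work surface, if the arm or the gripper's body presses on something with over 40 N, if the wrist force passes 120 N, or if a joint passes its speed limit or range.

## Working session

There is one attempt and no reset: what is moved stays moved. The work goes in short steps, Python scripts to look and compute and a tool call to move; the robot and the scene stay as the last step left them, time stands still between calls to the robot, and variables do not carry over. Pictures are saved under pics/ and viewed, about 8 in all and at most 12, crops included, and the job is handed in when it is done.

Besides the shell and the picture viewer there is one more tool, called after "Call:" by a JSON object that holds its "fn" and its "kwargs". carry_out: Moves the arm, as the interface text tells. Its arguments: {"type":"object","properties":{"moves":{"type":"array"}},"required":["moves"]}

```bash
mkdir -p pics; cat > h.py <<'E'
import numpy as np, cv2
from plant import get_obs, imaging, order, manip
def cam(n, obs=None):
    p=imaging.camera_params(n); f=192/np.tan(np.radians(p["vfov"])/2)
    K=np.array([[f,0,p["cx"]],[0,f,p["cy"]],[0,0,1]])
    if "rvec" in p:
        R=cv2.Rodrigues(np.array(p["rvec"],float))[0]; t=np.array(p["tvec"],float).ravel()
    else:
        o=obs or get_obs(); T=np.eye(4);T[:3,:3]=o["tcp_rot"];T[:3,3]=o["eef_pos"]
        W=np.linalg.inv(T@np.array(p["tool_from_camera"])); R=W[:3,:3];t=W[:3,3]
    return K,R,t,p
def proj(c,P):
    K,R,t,_=c; q=(K@(R@np.atleast_2d(P).T+t[:,None])); return (q[:2]/q[2]).T
def ray(c,uv):
    K,R,t,_=c; d=R.T@np.linalg.solve(K,[uv[0],uv[1],1.]); return -R.T@t,d
def atz(c,uv,z):
    o,d=ray(c,uv); return o+d*(z-o[2])/d[2]
def tri(prs):
    A=np.zeros((3,3));b=np.zeros(3)
    for c,uv in prs:
        o,d=ray(c,uv); d=d/np.linalg.norm(d); M=np.eye(3)-np.outer(d,d);A+=M;b+=M@o
    return np.linalg.solve(A,b)
E
python3 - <<'E'
from h import *
np.set_printoptions(precision=3,suppress=True)
for n in("side","top","wrist"):
    c=cam(n); im=imaging.get_image(n); cv2.imwrite(f"pics/{n}0.png",cv2.resize(im,(800,600),interpolation=cv2.INTER_CUBIC))
    cv2.imwrite(f"pics/{n}_raw.png",im)
    print(n,c[3], -c[1].T@c[2])
o=get_obs();print(o)
print(manip.hold_point_z, dir(manip))
E
```

```text
side {'vfov': 47.05483404104303, 'cx': 257.96652931654216, 'cy': 190.96691170250048, 'rvec': array([ 0.998, -2.405,  1.116]), 'tvec': array([398.612, 350.129, 940.022])} [-50.916 634.867 871.478]
top {'vfov': 51.08310140507523, 'cx': 264.46889882175975, 'cy': 193.6811434774095, 'rvec': array([ 2.144, -2.135,  0.108]), 'tvec': array([  43.134,  533.173, 1037.527])} [ 393.134   13.219 1099.031]
wrist {'vfov': 71.1681580755832, 'cx': 255.97141532627612, 'cy': 195.67096735138276, 'tool_from_camera': array([[   0.   ,   -0.953,   -0.301,   78.026],
       [   1.   ,   -0.   ,    0.001,    0.669],
       [  -0.001,   -0.301,    0.953, -143.64 ],
       [   0.   ,    0.   ,    0.   ,    1.   ]])} [ 291.566 -414.07   374.138]
{'time': 0.15, 'qpos': array([-1.112,  0.241,  0.004,  1.335, -0.   ,  1.571]), 'qvel': array([-0.   , -0.004,  0.004,  0.001, -0.001,  0.   ]), 'tau': array([ -0.001, -37.264,  25.264,   0.012,  -0.   ,   0.   ]), 'eef_pos': array([ 221.217, -447.884,  230.635]), 'tcp_rot': array([[ 0.897,  0.443, -0.001],
       [ 0.443, -0.897,  0.001],
       [-0.   , -0.002, -1.   ]]), 'contact_force': array([ 0.344,  0.682, -0.718]), 'moment': array([-0.024, -0.037, -0.032]), 'finger_gap': 1.003549441893962}
18.700000000000003 ['IKError', '__class__', '__delattr__', '__dict__', '__dir__', '__doc__', '__eq__', '__format__', '__ge__', '__getattribute__', '__getstate__', '__gt__', '__hash__', '__init__', '__init_subclass__', '__le__', '__lt__', '__module__', '__ne__', '__new__', '__reduce__', '__reduce_ex__', '__repr__', '__setattr__', '__sizeof__', '__str__', '__subclasshook__', '__weakref__', 'hold_point_z']
```

View pics/side0.png

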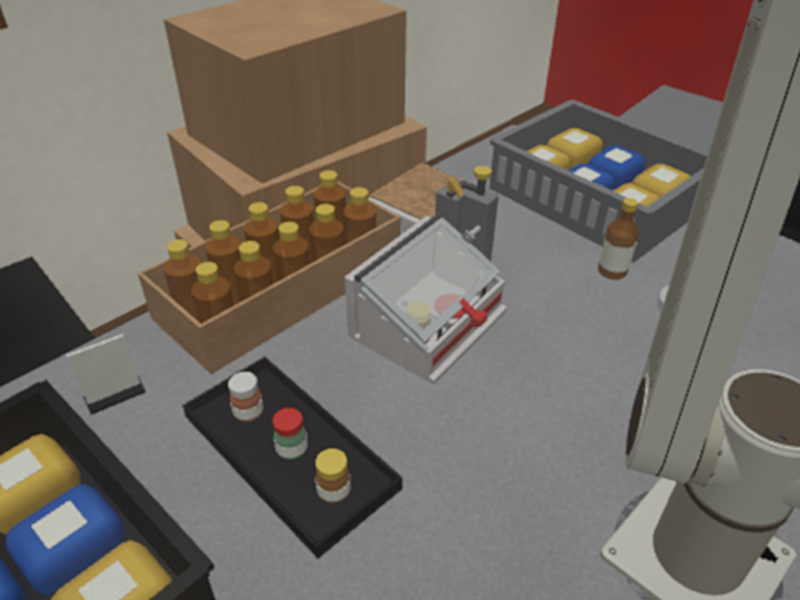

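View pics/top0.png

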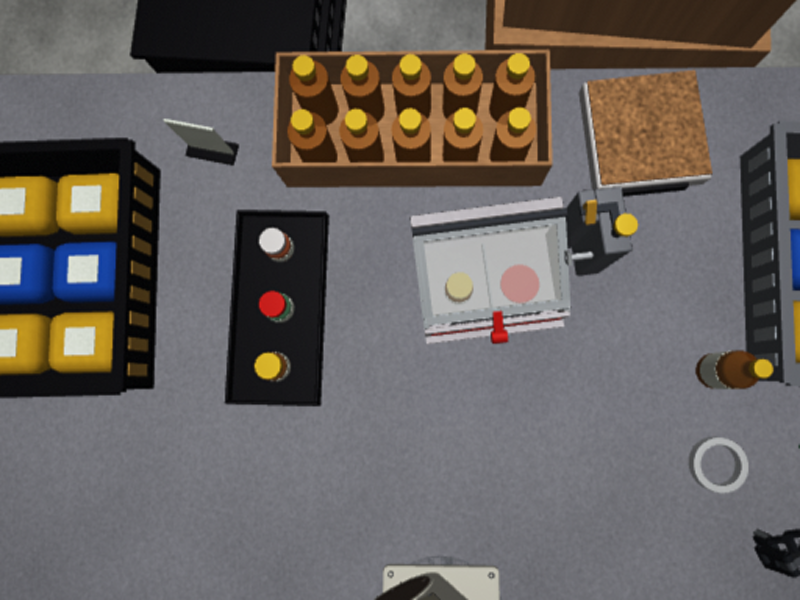

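The side view shows the locker handle at (472,312), the button at (482,172) and the jar cap at (332,458). In the top view (800x600) the handle is at (499,333), the button at (626,224), the mat at (519,284), the stock jar at (459,287) and the yellow cap at (267,366). I'll fit from these and check with overlaid crops.

```bash
cat > fit.py <<'E'
from h import *
from scipy.optimize import least_squares
np.set_printoptions(precision=1,suppress=True)
S,T=cam("side"),cam("top")
r=lambda u,v:np.array([(u+.5)/1.5625-.5,(v+.5)/1.5625-.5])
print("cap tri",tri([(S,r(332,459)),(T,r(267,366))]), "cap z70+6 top",atz(T,r(267,366),76), atz(S,r(332,459),76))
print("button tri",tri([(S,r(482,172)),(T,r(626,224))]),atz(T,r(626,224),240),atz(S,r(482,172),240))
print("handle tri",tri([(S,r(474,313)),(T,r(499,334))]))
print("mat",atz(T,r(519,284),17),atz(S,r(449,304),17)); print("stock",atz(T,r(459,287),82),atz(S,r(418,311),82))
obs=[(T,(30,-178,240),r(626,224)),(S,(30,-178,240),r(482,172)),(T,(-92,0,72),r(499,334)),(S,(-92,0,72),r(474,313))]
def L2W(p,P):
    c,s=np.cos(p[2]),np.sin(p[2]); return np.array([[c,-s,0],[s,c,0],[0,0,1]])@np.array(P,float)+[p[0],p[1],0]
s=least_squares(lambda p:np.concatenate([proj(c,L2W(p,P))[0]-uv for c,P,uv in obs]),[450,-60,0.1])
print(s.x,np.degrees(s.x[2]),s.fun); p=s.x
np.save("loc.npy",p)
for P in [(80,0,150),(0,-54,17),(0,54,17),(-92,0,70),(30,-178,240)]: print(P,L2W(p,P))
for n,c,box in(("top",T,(250,110,420,240)),("side",S,(200,90,360,260))):
    im=cv2.imread(f"pics/{n}_raw.png"); k=4
    big=cv2.resize(im,None,fx=k,fy=k,interpolation=cv2.INTER_CUBIC)
    for P in [(-95,120,0),(-95,-120,0),(95,120,140),(95,-120,140),(-95,120,64),(-95,-120,64),(30,-178,240),(-92,0,70),(80,118,150),(80,-118,150)]:
        q=(proj(c,L2W(p,P))[0]+.5)*k-.5; cv2.drawMarker(big,tuple(int(round(a)) for a in q),(0,255,0),cv2.MARKER_CROSS,10,1)
    x0,y0,x1,y1=[k*b for b in box]; cv2.imwrite(f"pics/{n}_crop.png",big[y0:y1,x0:x1])
a=cv2.imread("pics/top_crop.png");b=cv2.imread("pics/side_crop.png")
b=cv2.resize(b,None,fx=520/b.shape[0],fy=520/b.shape[0]);cv2.imwrite("pics/c1.png",cv2.resize(np.hstack([a,b]),None,fx=.68,fy=.68))
print(np.hstack([a,b]).shape)
E
python3 fit.py
```

```text
cap tri [422.9 282.4  77.8] cap z70+6 top [423.1 283.   76. ] [423.7 281.5  76. ]
button tri [ 619.2 -258.2  232.1] [ 617.4 -255.6  240. ] [ 610.7 -247.3  240. ]
handle tri [478.9 -93.4  79.2]
mat [ 569.  -137.2   17. ] [ 572.7 -134.5   17. ]
stock [553.3 -30.3  82. ] [550.5 -23.9  82. ]
[569.7 -83.2   0.1] 6.145480799897157 [ 0.6 -0.5  0.1 -2.2 -1.1 -0.4  0.9  2.3]
(80, 0, 150) [649.2 -74.7 150. ]
(0, -54, 17) [ 575.5 -136.9   17. ]
(0, 54, 17) [563.9 -29.5  17. ]
(-92, 0, 70) [478.2 -93.1  70. ]
(30, -178, 240) [ 618.6 -257.   240. ]
(520, 1169, 3)
```

View pics/c1.png

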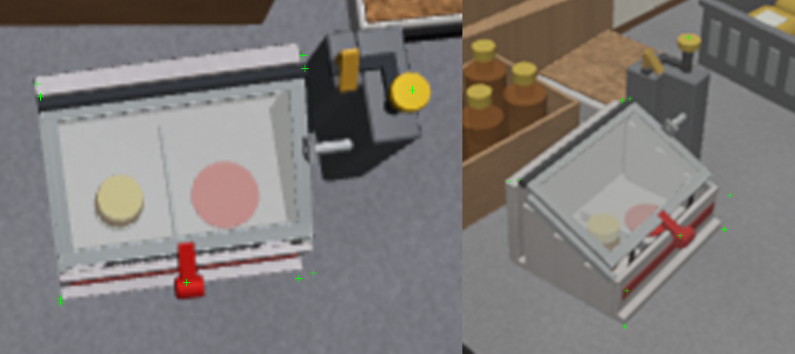

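The overlay fits on the left side. On the right the front corners are off: bottom right is at (301,268) against a predicted (298,278). So the yaw is somewhat larger and the handle may not be at y=0. I'll refit with the corners.

```bash
cat > fit2.py <<'E'
from h import *
from scipy.optimize import least_squares
np.set_printoptions(precision=1,suppress=True)
S,T=cam("side"),cam("top")
r=lambda u,v:np.array([(u+.5)/1.5625-.5,(v+.5)/1.5625-.5])
tc=lambda u,v:np.array([250+u/2.72,110+v/2.72-.3]); sc=lambda u,v:np.array([200+(u-462)/2.08,90+v/2.08-.3])
def L2W(p,P):
    c,s=np.cos(p[2]),np.sin(p[2]); return np.array([[c,-s,0],[s,c,0],[0,0,1]])@np.array(P,float)+[p[0],p[1],0]
if __name__=="__main__":
    obs=[(T,(30,-178,None),tc(410,92)),(S,(30,-178,None),sc(688,40)),
     (T,(-95,120,0),tc(61,297)),(T,(-95,-120,0),tc(301,268)),(T,(95,120,140),tc(37,79)),(T,(95,-120,140),tc(298,45)),
     (S,(-95,120,0),sc(625,320)),(S,(-95,-120,0),sc(720,222))]
    def f(p):
        e=[proj(c,L2W(p,[P[0],P[1],p[4] if P[2] is None else P[2]]))[0]-uv for c,P,uv in obs]
        e+=[proj(c,L2W(p,(-92.2,p[3],69.7)))[0]-uv for c,uv in((T,tc(188,283)),(S,sc(682,235)))]
        return np.concatenate(e)
    s=least_squares(f,[570,-83,.12,0,240],loss="soft_l1"); p=s.x
    print(p,np.degrees(p[2])); print(f(p).reshape(-1,2)); np.save("loc.npy",p)
    for P in [(80,0,150),(0,-54,17),(0,54,17),(-92.2,p[3],70),(30,-178,p[4])]: print(P,L2W(p,P))
E
python3 fit2.py
```

```text
[574.  -85.8   0.1   0.8 231.6] 6.847214435863318
[[-0.  -2.8]
 [-1.9  0.3]
 [ 0.8  1. ]
 [ 0.   1.5]
 [ 0.2  0.4]
 [ 1.8  1.4]
 [-0.7  1.5]
 [ 0.7  2. ]
 [ 0.  -2.1]
 [-2.2 -0.9]]
(80, 0, 150) [653.5 -76.2 150. ]
(0, -54, 17) [ 580.5 -139.4   17. ]
(0, 54, 17) [567.6 -32.2  17. ]
(-92.2, np.float64(0.7754589766142895), 70) [482.4 -96.   70. ]
(30, -178, np.float64(231.60320135012412)) [ 625.  -258.9  231.6]
```

Call:
{"fn": "carry_out", "kwargs": {"moves": [[258,355,-60,0,0,-20,85],[258,355,-60,0,0,-20,85],[258,355,-60,0,0,-20,85],[258,355,-60,0,0,-20,85],[258,355,-60,0,0,-20,85],[258,355,-60,0,0,-20,85],[258,355,-60,0,0,-20,85],[258,355,-60,0,0,-20,85],[258,355,-60,0,0,-20,85],[258,355,-60,0,0,-20,85],[258,355,-60,0,0,-20,85],[258,355,-60,0,0,-20,85],[258,355,-60,0,0,-20,85],[258,355,-60,0,0,-20,85],[258,355,-60,0,0,-20,85],[258,355,-60,0,0,-20,85]]}}

```text
time: 1.48
eef_pos: [478.8, -94.6, 171.5]
tcp_rot: [[0.994, 0.107, -0.0], [0.107, -0.994, -0.0], [-0.0, 0.0, -1.0]]
contact_force: [-0.1, 0.9, -0.5]
finger_gap: 0.999
```

```bash
cat > wr.py <<'E'
import sys; from h import *
np.set_printoptions(precision=3,suppress=True)
o=get_obs(); c=cam("wrist",o); im=imaging.get_image("wrist"); n=sys.argv[1]
import pickle; pickle.dump((c,o),open(f"pics/{n}.pkl","wb"))
cv2.imwrite(f"pics/{n}.png",cv2.resize(im,(800,600),interpolation=cv2.INTER_CUBIC)); print(o["time"],o["eef_pos"],o["tcp_rot"],o["finger_gap"],o["contact_force"])
E
python3 wr.py w1
```

```text
1.4833 [478.763 -94.552 171.518] [[ 0.994  0.107 -0.   ]
 [ 0.107 -0.994 -0.   ]
 [-0.     0.    -1.   ]] 0.9989995985804678 [-0.068  0.93  -0.499]
```

View pics/w1.png

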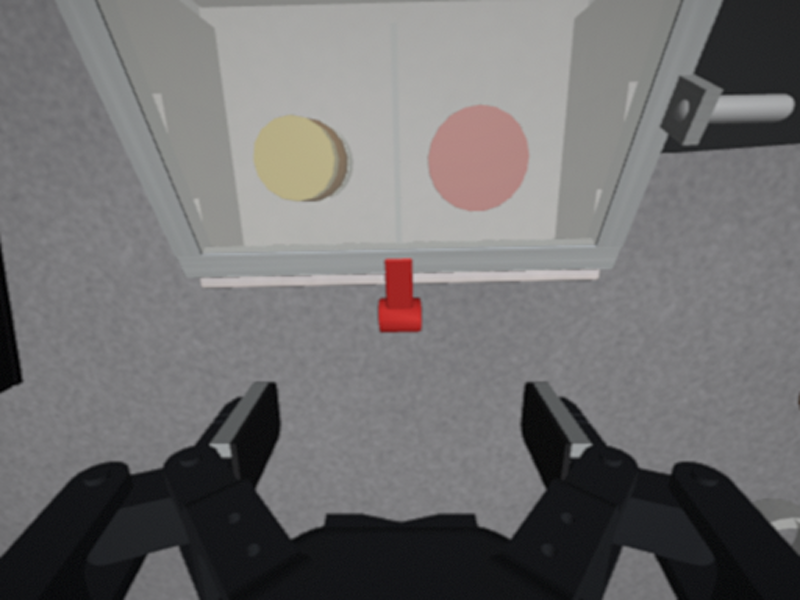

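The wrist view shows the grip at (400,315), the mat centre at (478,158), the stock cap at (292,157), and front-edge ends at (188,272) and (615,264), which puts the yaw about 1.2° above the tool's.

```bash
cat > m1.py <<'E'
from h import *; import pickle
from scipy.optimize import least_squares
from fit2 import L2W
np.set_printoptions(precision=1,suppress=True)
c,o=pickle.load(open("pics/w1.pkl","rb"))
r=lambda u,v:np.array([(u+.5)/1.5625-.5,(v+.5)/1.5625-.5])
T,S=cam("top"),cam("side")
h=tri([(c,r(400,315)),(T,r(499,334)),(S,r(474,313))]);print("handle",atz(c,r(400,315),70),h)
m=tri([(c,r(478,158)),(T,r(519,284)),(S,r(449,304))]);print("mat",atz(c,r(478,158),17),m)
fe=[(-60.5,118,84.5),(-60.5,-118,84.5)]
ob=[(c,fe[0],r(188,277)),(c,fe[1],r(615,268)),(c,(-92.2,0,69.7),r(400,315)),(T,(-92.2,0,69.7),r(499,334)),(T,(30,-178,None),r(626,224)),(S,(30,-178,None),r(482,172))]
s=least_squares(lambda p:np.concatenate([proj(k,L2W(p,(P[0],P[1],p[3] if P[2] is None else P[2])))[0]-uv for k,P,uv in ob]),[570,-83,.12,236],loss="soft_l1")
p=s.x;print(p,np.degrees(p[2]));print(s.fun.reshape(-1,2));np.save("loc.npy",p)
for P in [(80,0,150),(0,-54,17),(-92.2,0,70),(30,-178,p[3])]: print(P,L2W(p,P))
H=L2W(p,(80,0,150));c0=L2W(p,(-92.2,0,69.7))
for a in np.arange(0,1.96,.1): 
    b=a-np.radians(25); q=L2W(p,(80-190*np.cos(b),0,150+190*np.sin(b)));print(round(a,2),q-c0)
E
python3 m1.py
```

```text
handle [473.8 -95.4  70. ] [478.3 -93.8  79.9]
mat [ 572.1 -137.5   17. ] [ 571.6 -136.9   15.8]
[564.4 -83.9   0.1 234.7] 7.463930160484732
[[ 1.4 -0.7]
 [-3.3 -1. ]
 [ 0.3  0.7]
 [-0.   1.7]
 [-0.3  0.7]
 [ 0.1 -0.4]]
(80, 0, 150) [643.8 -73.5 150. ]
(0, -54, 17) [ 571.4 -137.4   17. ]
(-92.2, 0, 70) [473.  -95.8  70. ]
(30, -178, np.float64(234.70499332091194)) [ 617.3 -256.5  234.7]
0.0 [0. 0. 0.]
0.1 [-7.1 -0.9 17.6]
0.2 [-12.4  -1.6  35.8]
0.3 [-15.9  -2.1  54.5]
0.4 [-17.5  -2.3  73.4]
0.5 [-17.3  -2.3  92.4]
0.6 [-15.1  -2.  111.3]
0.7 [-11.1  -1.5 129.8]
0.8 [ -5.3  -0.7 147.9]
0.9 [  2.2   0.3 165.3]
1.0 [ 11.5   1.5 181.8]
1.1 [ 22.3   2.9 197.3]
1.2 [ 34.7   4.5 211.7]
1.3 [ 48.4   6.3 224.7]
1.4 [ 63.3   8.3 236.3]
1.5 [ 79.2  10.4 246.4]
1.6 [ 96.1  12.6 254.8]
1.7 [113.8  14.9 261.4]
1.8 [132.   17.3 266.2]
1.9 [150.6  19.7 269.2]
```

Call:
{"fn": "carry_out", "kwargs": {"moves": [[-3,-1,-40,0,0,1.3,85],[-3,-1,-80,0,0,1.3,85],[-3,-1,-100,0,0,1.3,85],[-3,-1,-110,0,0,1.3,85],[-3,-1,-115,0,0,1.3,85],[-3,-1,-115,0,0,1.3,85],[-3,-1,-115,0,0,1.3,50],[-3,-1,-115,0,0,1.3,35],[-3,-1,-115,0,0,1.3,20],[-3,-1,-115,0,0,1.3,20],[-3,-1,-115,0,0,1.3,20],[-3,-1,-115,0,0,1.3,20],[-3,-1,-115,0,0,1.3,20],[-3,-1,-115,0,0,1.3,20]]}}

```text
time: 2.7
eef_pos: [477.1, -94.3, 57.3]
tcp_rot: [[0.991, 0.132, 0.002], [0.132, -0.991, -0.0], [0.002, 0.0, -1.0]]
contact_force: [-0.8, 2.5, 6.3]
finger_gap: 0.291
```

```bash
python3 wr.py w2
```

```text
2.7 [477.065 -94.304  57.288] [[ 0.991  0.132  0.002]
 [ 0.132 -0.991 -0.   ]
 [ 0.002  0.    -1.   ]] 0.29119770032602915 [-0.797  2.459  6.317]
```

View pics/w2.png

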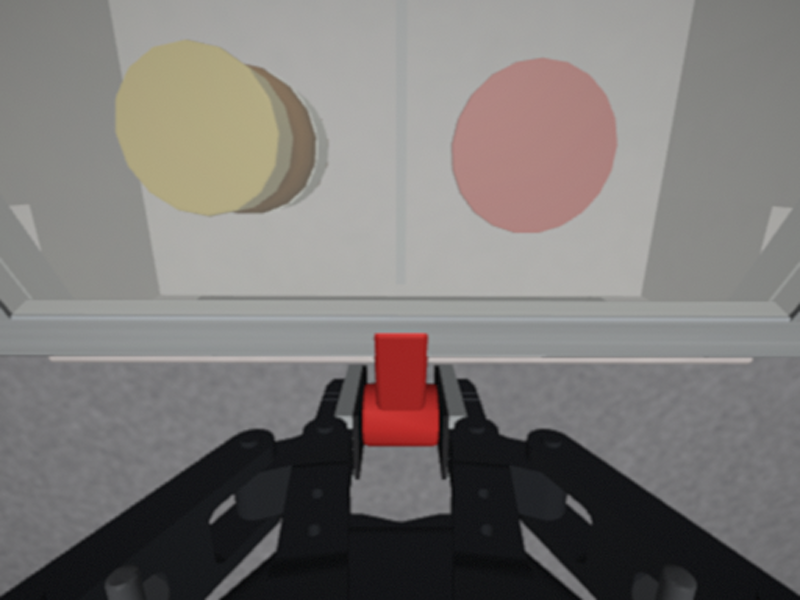

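Call:
{"fn": "carry_out", "kwargs": {"moves": [[-4,0,9,0,0,0,20],[-7,-1,18,0,0,0,20],[-10,-1,27,0,0,0,20],[-12,-2,36,0,0,0,20],[-14,-2,45,0,0,0,20],[-16,-2,54,0,0,0,20],[-17,-2,64,0,0,0,20],[-17,-2,73,0,0,0,20],[-17,-2,83,0,0,0,20],[-17,-2,92,0,0,0,20],[-16,-2,102,0,0,0,20],[-15,-2,111,0,0,0,20],[-13,-2,121,0,0,0,20],[-11,-2,130,0,0,0,20],[-8,-1,139,0,0,0,20],[-5,-1,148,0,0,0,20],[-2,0,157,0,0,0,20],[2,0,165,0,0,0,20],[7,1,174,0,0,0,20],[11,1,182,0,0,0,20]]}}

```text
time: 4.42
eef_pos: [489.3, -92.7, 237.1]
tcp_rot: [[0.991, 0.133, 0.002], [0.133, -0.991, 0.001], [0.002, -0.001, -1.0]]
contact_force: [12.1, 2.2, -16.1]
finger_gap: 0.288
```

Call:
{"fn": "carry_out", "kwargs": {"moves": [[8,1,5,0,0,0,20],[14,1,13,0,0,0,20],[20,2,20,0,0,0,20],[26,3,27,0,0,0,20],[33,4,33,0,0,0,20],[40,5,39,0,0,0,20],[47,6,45,0,0,0,20],[55,7,50,0,0,0,20],[63,8,55,0,0,0,20],[71,9,60,0,0,0,20],[79,10,65,0,0,0,20],[87,11,69,0,0,0,20],[96,12,72,0,0,0,20],[104,13,75,0,0,0,20],[113,15,78,0,0,0,20],[121,16,80,0,0,0,20],[128,17,81,0,0,0,20],[134,18,82,0,0,0,20],[137,18,82,0,0,0,20],[137,18,82,0,0,0,20]]}}

```text
time: 6.08
eef_pos: [623.6, -75.2, 318.7]
tcp_rot: [[0.991, 0.132, -0.004], [0.132, -0.991, 0.0], [-0.004, -0.001, -1.0]]
contact_force: [-1.9, 0.5, -5.9]
finger_gap: 0.285
```

```bash
cat > st.py <<'E'
import sys; from h import *
im=imaging.get_image("top");im2=imaging.get_image("side")
a=cv2.resize(im[90:240,240:420],None,fx=2.2,fy=2.2,interpolation=3);b=cv2.resize(im2[60:260,200:360],None,fx=2.2,fy=2.2,interpolation=3)
h=max(a.shape[0],b.shape[0]);f=lambda x:cv2.copyMakeBorder(x,0,h-x.shape[0],0,0,0)
cv2.imwrite(f"pics/{sys.argv[1]}.png",np.hstack([f(a),f(b)]));o=get_obs();print(o["time"],o["eef_pos"],o["contact_force"],o["finger_gap"])
E
python3 st.py d1
```

```text
6.1833 [623.50588597 -75.17754256 318.73815181] [-1.14165338 -0.19972482 -7.78565011] 0.2888797990012733
```

View pics/d1.png

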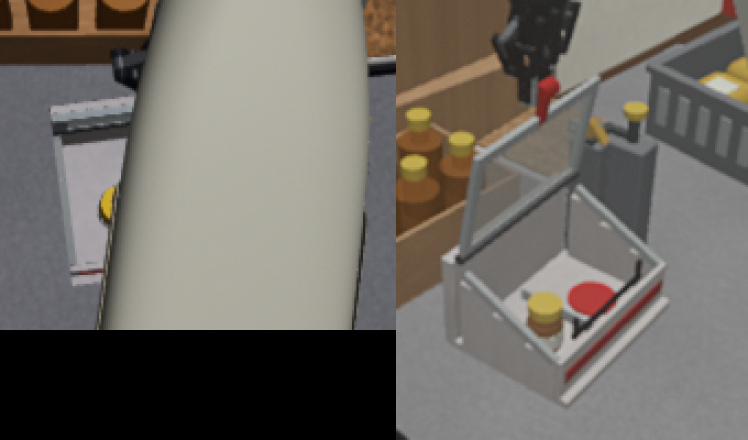

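Door up (handle at (547,90) in the right crop). I'll push a bit further to be sure of the click.

Call:
{"fn": "carry_out", "kwargs": {"moves": [[2,0,0,0,0,0,20],[4,0,0,0,0,0,20],[6,1,0,0,0,0,20],[8,1,0,0,0,0,20],[8,1,0,0,0,0,20]]}}

```text
time: 6.6
eef_pos: [632.6, -74.0, 319.8]
tcp_rot: [[0.991, 0.133, -0.001], [0.133, -0.991, 0.001], [-0.001, -0.001, -1.0]]
contact_force: [-1.2, 1.6, -9.0]
finger_gap: 0.284
```

Call:
{"fn": "carry_out", "kwargs": {"moves": [[3,0,0,0,0,0,20],[6,1,0,0,0,0,20],[9,1,0,0,0,0,20],[9,1,0,0,0,0,20],[9,1,0,0,0,0,20]]}}

```text
time: 7.02
eef_pos: [640.3, -73.0, 320.3]
tcp_rot: [[0.991, 0.132, -0.003], [0.132, -0.991, 0.0], [-0.003, -0.001, -1.0]]
contact_force: [-6.5, 1.6, -6.5]
finger_gap: 0.285
```

Call:
{"fn": "carry_out", "kwargs": {"moves": [[2,0,0,0,0,0,20],[4,0,0,0,0,0,20],[4,0,0,0,0,0,20]]}}

```text
time: 7.27
eef_pos: [640.4, -73.0, 320.2]
tcp_rot: [[0.991, 0.132, -0.012], [0.132, -0.991, 0.001], [-0.012, -0.002, -1.0]]
contact_force: [-18.5, 3.0, -4.3]
finger_gap: 0.284
```

End stop reached. I'll back off to the resting angle and release, holding near the handle so I can see whether it stays.

Call:
{"fn": "carry_out", "kwargs": {"moves": [[-5,0,0,0,0,0,20],[-10,-1,0,0,0,0,20],[-15,-2,0,0,0,0,20],[-19,-2,0,0,0,0,20],[-22,-3,0,0,0,0,20],[-22,-3,0,0,0,0,20]]}}

```text
time: 7.77
eef_pos: [623.4, -75.3, 318.6]
tcp_rot: [[0.991, 0.133, -0.001], [0.133, -0.991, 0.002], [-0.001, -0.003, -1.0]]
contact_force: [1.9, 5.3, -17.3]
finger_gap: 0.283
```

Call:
{"fn": "carry_out", "kwargs": {"moves": [[0,0,0,0,0,0,40],[0,0,0,0,0,0,60],[0,0,0,0,0,0,70],[0,0,0,0,0,0,70],[0,0,0,0,0,0,70],[0,0,0,0,0,0,70]]}}

```text
time: 8.27
eef_pos: [623.8, -76.7, 321.6]
tcp_rot: [[0.991, 0.132, 0.003], [0.132, -0.991, -0.001], [0.003, 0.001, -1.0]]
contact_force: [0.7, -0.2, -0.5]
finger_gap: 0.814
```

```bash
python3 wr.py w3; sleep 0; python3 - <<'E'
from h import *
a=cv2.resize(cv2.imread("pics/w3.png"),(480,360)); b=cv2.resize(imaging.get_image("side")[60:260,200:360],(288,360),interpolation=3)
cv2.imwrite("pics/d2.png",np.hstack([a,b]))
E
```

```text
8.2667 [623.774 -76.709 321.627] [[ 0.991  0.132  0.003]
 [ 0.132 -0.991 -0.001]
 [ 0.003  0.001 -1.   ]] 0.813549782484531 [ 0.706 -0.224 -0.456]
```

View pics/d2.png

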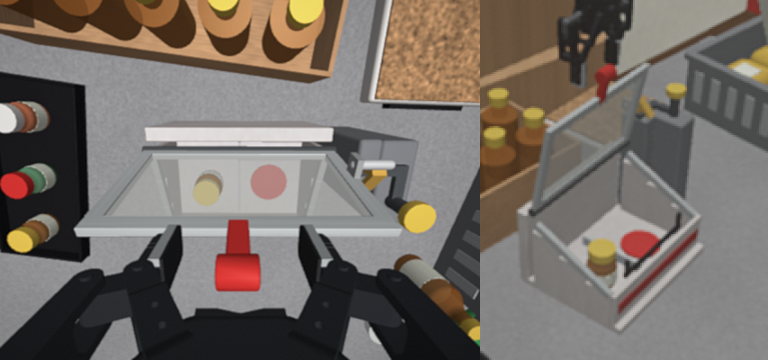

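The gripper is clear, the door is up and the handle is at (238,272) in the left half. I'll rise straight up, then check for drop.

Call:
{"fn": "carry_out", "kwargs": {"moves": [[-5,-1,30,0,0,0,85],[-10,-2,60,0,0,0,85],[-20,-3,70,0,0,0,85],[-20,-3,70,0,0,0,85],[-20,-3,70,0,0,0,85]]}}

```text
time: 8.78
eef_pos: [603.6, -79.4, 390.9]
tcp_rot: [[0.991, 0.132, 0.002], [0.132, -0.991, -0.0], [0.002, 0.001, -1.0]]
contact_force: [0.3, -0.3, 0.5]
finger_gap: 0.997
```

```bash
cat > m2.py <<'E'
from h import *; import pickle
np.set_printoptions(precision=1,suppress=True)
c,o=pickle.load(open("pics/w3.pkl","rb")); k=512/480
print("handle then",[atz(c,(238*k,272*k),z) for z in(335,339)])
print("button",[atz(c,(417*k,216*k),z) for z in(234,240)])
o=get_obs();c=cam("wrist",o);im=imaging.get_image("wrist");print(o["time"],o["eef_pos"],o["contact_force"])
b,g,r=[im[...,i].astype(int) for i in range(3)]
m=((r>140)&(g<60)&(b<60)).astype(np.uint8); m[:, :120]=0;n,l,s,ce=cv2.connectedComponentsWithStats(m)
for i in range(1,n):
    if s[i,4]>80: print(s[i],ce[i], atz(c,ce[i],330))
m=((r>150)&(g>120)&(b<90)).astype(np.uint8);n,l,s,ce=cv2.connectedComponentsWithStats(m)
for i in range(1,n):
    if s[i,4]>150: print("y",s[i],ce[i],atz(c,ce[i],236),atz(c,ce[i],76))
im=imaging.get_image("side");cv2.imwrite("pics/side3.png",im)
E
python3 m2.py
```

```text
handle then [array([604.1, -78.5, 335. ]), array([607.1, -78.2, 339. ])]
button [array([ 618.5, -257.6,  234. ]), array([ 620.6, -252.7,  240. ])]
8.7833 [603.6 -79.4 390.9] [ 0.3 -0.3  0.5]
[246 182  17  16 244] [254.2 189.8] [621.9 -76.1 330. ]
[237 200  35  14 260] [253.8 203.9] [610.2 -77.3 330. ]
[238 215  32  10 240] [253.1 220.6] [595.6 -78.6 330. ]
y [219   0  38  36 456] [229.8  16.4] [764.4 -33.2 236. ] [809.1 -13.8  76. ]
y [365 150  18  19 171] [373.4 157.3] [ 649.8 -206.2  236. ] [ 633.2 -279.4   76. ]
y [397 177  26  26 511] [409.4 190.2] [ 618.1 -257.7  236. ] [ 584.5 -358.5   76. ]
y [ 38 217  24  22 402] [ 49.5 227.6] [514.9 160.5 236. ] [426.1 283.7  76. ]
```

Handle position unchanged over 0.5 s, so the stay is locked. On to the jar, turning the tool 90° so the jaws close along x and the camera stays clear of the door and stay.

Call:
{"fn": "carry_out", "kwargs": {"moves": [[-30,20,0,0,0,7,85],[-55,50,0,0,0,14,85],[-80,80,0,0,0,21,85],[-100,115,0,0,0,28,85],[-120,150,-20,0,0,35,85],[-135,185,-45,0,0,42,85],[-150,220,-70,0,0,49,85],[-160,255,-95,0,0,56,85],[-170,290,-120,0,0,63,85],[-180,325,-140,0,0,70,85],[-180,350,-160,0,0,77,85],[-180,362,-185,0,0,84,85],[-180,362,-210,0,0,90,85],[-180,362,-210,0,0,90,85],[-180,362,-210,0,0,90,85],[-180,362,-210,0,0,90,85],[-180,362,-210,0,0,90,85]]}}

```text
time: 10.3
eef_pos: [424.6, 282.7, 181.9]
tcp_rot: [[-0.129, 0.992, 0.002], [0.992, 0.129, 0.002], [0.001, 0.003, -1.0]]
contact_force: [-0.1, -0.7, -0.9]
finger_gap: 0.997
```

```bash
python3 wr.py w4
```

```text
10.3 [424.555 282.694 181.933] [[-0.129  0.992  0.002]
 [ 0.992  0.129  0.002]
 [ 0.001  0.003 -1.   ]] 0.997431924314716 [-0.11  -0.656 -0.885]
```

View pics/w4.png

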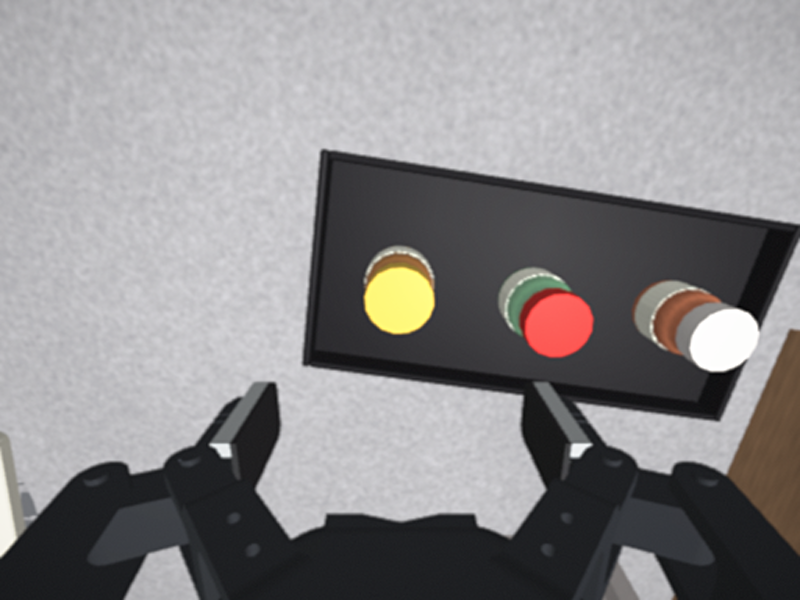

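The wrist view shows the yellow cap at (399,300) and the red one clear at (558,322).

```bash
python3 - <<'E'
from h import *; import pickle
c,o=pickle.load(open("pics/w4.pkl","rb"));r=lambda u,v:((u+.5)/1.5625-.5,(v+.5)/1.5625-.5)
print(atz(c,r(399,300),76),atz(c,r(558,322),76),o["eef_pos"])
E
```

```text
[424.9503473 284.5179199  76.       ] [526.62880856 283.01889373  76.        ] [424.55468442 282.69389184 181.93333004]
```

Call:
{"fn": "carry_out", "kwargs": {"moves": [[0,1,-40,0,0,0,85],[0,1,-80,0,0,0,85],[0,1,-110,0,0,0,85],[0,1,-130,0,0,0,85],[0,1,-145,0,0,0,85],[0,1,-152,0,0,0,85],[0,1,-152,0,0,0,85],[0,1,-152,0,0,0,65],[0,1,-152,0,0,0,55],[0,1,-152,0,0,0,48],[0,1,-152,0,0,0,42],[0,1,-152,0,0,0,42],[0,1,-152,0,0,0,42],[0,1,-152,0,0,0,42]]}}

```text
time: 11.52
eef_pos: [424.6, 284.5, 30.3]
tcp_rot: [[-0.132, 0.991, 0.003], [0.991, 0.132, 0.002], [0.002, 0.003, -1.0]]
contact_force: [-0.7, -0.6, 5.8]
finger_gap: 0.532
```

The jar is still standing, held. But a vertical tool over the mat would foul the raised door's front edge, which is only about 30 mm behind the mat centre. I'll regrasp with jaws along y and the tool leaning back about 25°, and the jar will stay upright through the move.

Call:
{"fn": "carry_out", "kwargs": {"moves": [[0,0,0,0,0,0,60],[0,0,0,0,0,0,80],[0,0,0,0,0,0,85],[0,0,0,0,0,0,85],[0,0,30,0,0,0,85],[0,0,70,0,0,0,85],[0,0,100,0,0,0,85],[0,0,110,0,0,-7,85],[0,0,110,0,0,-14,85],[0,0,110,0,0,-21,85],[0,0,110,0,0,-28,85],[0,0,110,0,0,-35,85],[0,0,110,0,0,-42,85],[0,0,110,0,0,-49,85],[0,0,110,0,0,-56,85],[0,0,110,0,0,-63,85],[0,0,110,0,0,-70,85],[0,0,110,0,0,-77,85],[0,0,110,0,0,-84,85],[0,0,110,0,0,-90,85]]}}

```text
time: 13.18
eef_pos: [454.2, 209.9, 138.2]
tcp_rot: [[0.928, 0.371, -0.038], [0.373, -0.925, 0.077], [-0.007, -0.086, -0.996]]
contact_force: [-0.5, -0.1, 0.3]
finger_gap: 0.998
```

Call:
{"fn": "carry_out", "kwargs": {"moves": [[0,0,0,0.9,-6.9,0,85],[0,0,0,1.8,-13.8,0,85],[2,0,0,2.6,-19.8,0,85],[5,0,0,3.3,-24.8,0,75],[8,0,0,3.3,-24.8,0,72],[8,0,0,3.3,-24.8,0,72],[8,0,0,3.3,-24.8,0,72],[8,0,0,3.3,-24.8,0,72]]}}

```text
time: 13.85
eef_pos: [469.0, 201.5, 140.1]
tcp_rot: [[0.834, 0.4, 0.381], [0.375, -0.916, 0.142], [0.406, 0.025, -0.914]]
contact_force: [-0.7, 0.1, 0.7]
finger_gap: 0.84
```

```bash
python3 wr.py w5; python3 - <<'E'
from h import *
im=cv2.resize(cv2.imread("pics/w5.png"),(512,384));b,g,r=[im[...,i].astype(int) for i in range(3)]
import pickle;c,o=pickle.load(open("pics/w5.pkl","rb"))
m=((r>150)&(g>120)&(b<90)).astype(np.uint8);n,l,s,ce=cv2.connectedComponentsWithStats(m)
for i in range(1,n):
    if s[i,4]>300:
        k=cv2.minEnclosingCircle(np.argwhere(l==i)[:,::-1].astype(np.float32));print(s[i],ce[i],k,atz(c,ce[i],76))
E
```

```text
13.85 [469.019 201.53  140.095] [[ 0.834  0.4    0.381]
 [ 0.375 -0.916  0.142]
 [ 0.406  0.025 -0.914]] 0.8401750109370297 [-0.652  0.061  0.654]
```

```bash
python3 - <<'E'
from h import *
o=get_obs();print(np.round(o["qpos"],3),np.round(o["qvel"],3),o["eef_pos"])
E
python3 st.py d3
```

```text
[ 0.422  0.05  -0.578  0.525 -0.027  3.141] [ 0.001 -0.    -0.014 -0.007 -0.003  0.   ] [468.83923895 201.42442902 139.83579583]
14.0 [468.07313911 201.00971941 139.10685176] [ 0.78594808 -0.37896285  0.03583547] 0.8396089492482466
```

Call:
{"fn": "carry_out", "kwargs": {"moves": [[0,0,0,0,0,0,72],[0,0,0,0,0,0,72],[0,0,0,0,0,0,72]]}}

```text
time: 14.25
eef_pos: [466.7, 200.4, 138.3]
tcp_rot: [[0.834, 0.4, 0.379], [0.376, -0.916, 0.14], [0.403, 0.025, -0.915]]
contact_force: [-0.3, 0.1, -0.6]
finger_gap: 0.844
```

Joint 6 hit its limit (yaw = q1 − q6 + π), so I have to turn the other way round: camera toward the robot. Undo the tilt first.

Call:
{"fn": "carry_out", "kwargs": {"moves": [[0,0,20,-1.0,7,0,85],[0,0,50,-1.9,14,0,85],[0,0,60,-2.7,20,0,85],[0,0,60,-3.3,24.8,0,85],[0,0,60,-3.3,24.8,0,85],[0,0,60,-3.3,24.8,0,85]]}}

```text
time: 14.75
eef_pos: [468.8, 200.7, 197.7]
tcp_rot: [[0.922, 0.384, -0.042], [0.386, -0.919, 0.084], [-0.006, -0.094, -0.996]]
contact_force: [-0.8, -1.2, 0.5]
finger_gap: 0.997
```

Call:
{"fn": "carry_out", "kwargs": {"moves": [[0,0,0,0,0,7,85],[0,0,0,0,0,14,85],[0,0,0,0,0,21,85],[0,0,0,0,0,28,85],[0,0,0,0,0,35,85],[0,0,0,0,0,42,85],[0,0,0,0,0,49,85],[0,0,0,0,0,56,85],[0,0,0,0,0,63,85],[0,0,0,0,0,70,85],[0,0,0,0,0,77,85],[0,0,0,0,0,84,85],[0,0,0,0,0,90,85],[0,0,0,0,0,90,85]]}}

```text
time: 15.92
eef_pos: [465.5, 200.5, 198.2]
tcp_rot: [[-0.39, 0.917, -0.084], [0.921, 0.388, -0.041], [-0.005, -0.093, -0.996]]
contact_force: [-0.1, -0.5, -0.2]
finger_gap: 0.996
```

```bash
cat > tgt.py <<'E'
import sys; from h import *
from scipy.spatial.transform import Rotation as Ro
# args: yaw(deg, locker frame x dir) tilt(deg) flip x y z -> delta from measured
yaw,t,flip,x,y,z=map(float,sys.argv[1:])
cx=np.array([np.cos(np.radians(yaw)),np.sin(np.radians(yaw)),0]); cy=np.array([-cx[1],cx[0],0])
tz=np.sin(np.radians(t))*cx+np.array([0,0,-np.cos(np.radians(t))]); ty=cy if flip else -cy; tx=np.cross(ty,tz)
o=get_obs();R=np.stack([tx,ty,tz],1)
print("q",np.round(o["qpos"],2),"pos",np.round(o["eef_pos"],1)); print("d",np.round(np.array([x,y,z])-o["eef_pos"],1),"rot",np.round(Ro.from_matrix(R@np.array(o["tcp_rot"]).T).as_rotvec(degrees=True),1))
E
python3 tgt.py 7.5 20 1 431 284.5 140
```

```text
q [ 0.41  0.35  0.06  1.38 -0.    1.58] pos [465.5 200.5 198.2]
d [-34.5  84.  -58.2] rot [ -5.6 -21.2  74.7]
```

Call:
{"fn": "carry_out", "kwargs": {"moves": [[-3,7,0,-0.5,-1.9,6.8,85],[-6,15,0,-1.0,-3.9,13.6,85],[-9,23,0,-1.5,-5.8,20.4,85],[-12,31,0,-2.0,-7.7,27.2,85],[-16,38,0,-2.5,-9.6,34.0,85],[-19,46,0,-3.1,-11.6,40.7,85],[-22,54,0,-3.6,-13.5,47.5,80],[-25,61,-10,-4.1,-15.4,54.3,75],[-28,69,-25,-4.6,-17.3,61.1,72],[-31,76,-40,-5.1,-19.3,67.9,72],[-34,84,-58,-5.6,-21.2,74.7,72],[-34,84,-58,-5.6,-21.2,74.7,72],[-34,84,-58,-5.6,-21.2,74.7,72],[-34,84,-58,-5.6,-21.2,74.7,72]]}}

```text
time: 17.08
eef_pos: [433.3, 284.7, 141.7]
tcp_rot: [[-0.932, -0.125, 0.34], [-0.117, 0.992, 0.044], [-0.343, 0.002, -0.939]]
contact_force: [-0.2, 0.2, 0.5]
finger_gap: 0.845
```

```bash
python3 tgt.py 7.5 20 1 431 284.5 34; python3 wr.py w6
```

```text
q [ 0.69  0.13 -0.44  0.7  -0.18  0.54] pos [433.3 284.7 141.7]
d [  -2.3   -0.2 -107.7] rot [-0.1  0.   0.3]
17.0833 [433.261 284.657 141.737] [[-0.932 -0.125  0.34 ]
 [-0.117  0.992  0.044]
 [-0.343  0.002 -0.939]] 0.8453961771888429 [-0.154  0.207  0.494]
```

View pics/w6.png

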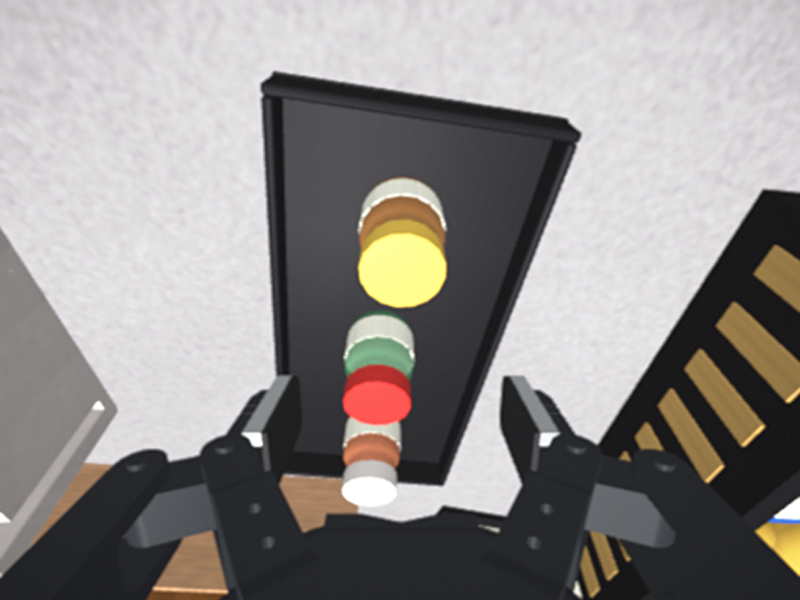

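Orientation is right: yellow jar centred at (402,268) between the fingers.

Call:
{"fn": "carry_out", "kwargs": {"moves": [[-2,0,-30,0,0,0,72],[-2,0,-65,0,0,0,72],[-2,0,-90,0,0,0,72],[-2,0,-102,0,0,0,72],[-2,0,-107,0,0,0,72],[-2,0,-107,0,0,0,72],[-2,0,-107,0,0,0,60],[-2,0,-107,0,0,0,52],[-2,0,-107,0,0,0,47],[-2,0,-107,0,0,0,42],[-2,0,-107,0,0,0,42],[-2,0,-107,0,0,0,42],[-2,0,-107,0,0,0,42]]}}

```text
time: 18.22
eef_pos: [431.9, 285.6, 35.7]
tcp_rot: [[-0.931, -0.128, 0.342], [-0.119, 0.992, 0.046], [-0.345, 0.002, -0.938]]
contact_force: [-2.0, -0.4, 6.4]
finger_gap: 0.527
```

Call:
{"fn": "carry_out", "kwargs": {"moves": [[0,0,15,0,0,0,42],[0,0,40,0,0,0,42],[0,0,70,0,0,0,42],[0,0,100,0,0,0,42],[0,0,130,0,0,0,42],[0,0,145,0,0,0,42],[0,0,150,0,0,0,42],[0,0,150,0,0,0,42]]}}

```text
time: 18.88
eef_pos: [431.2, 285.0, 185.4]
tcp_rot: [[-0.931, -0.128, 0.342], [-0.12, 0.992, 0.046], [-0.345, 0.002, -0.939]]
contact_force: [0.3, 0.3, -1.2]
finger_gap: 0.532
```

```bash
python3 tgt.py 7.5 20 1 577 -135 160; python3 wr.py w7
```

```text
q [ 0.69  0.08 -0.38  0.81 -0.18  0.54] pos [431.2 285.  185.4]
d [ 145.8 -420.   -25.4] rot [-0.1  0.1  0.1]
18.8833 [431.18  285.007 185.433] [[-0.931 -0.128  0.342]
 [-0.12   0.992  0.046]
 [-0.345  0.002 -0.939]] 0.5322018227789037 [ 0.34   0.26  -1.218]
```

View pics/w7.png

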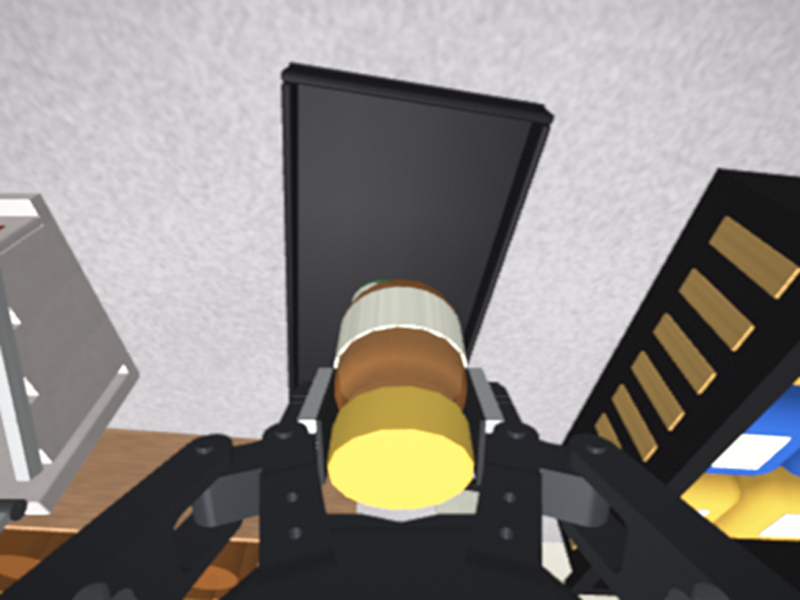

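The jar is held and upright in the hand. Carry it to in front of the locker, then in over the mat.

Call:
{"fn": "carry_out", "kwargs": {"moves": [[5,-20,5,0,0,0,42],[10,-50,10,0,0,0,42],[15,-85,15,0,0,0,42],[20,-122,15,0,0,0,42],[25,-160,15,0,0,0,42],[30,-198,15,0,0,0,42],[35,-236,15,0,0,0,42],[40,-274,15,0,0,0,42],[45,-312,15,0,0,0,42],[50,-348,15,0,0,0,42],[55,-380,15,0,0,0,42],[65,-405,15,0,0,0,42],[80,-421,12,0,0,0,42],[100,-421,5,0,0,0,42],[120,-421,-5,0,0,0,42],[135,-421,-20,0,0,0,42],[148,-421,-35,0,0,0,42],[148,-421,-45,0,0,0,42],[148,-421,-45,0,0,0,42],[148,-421,-45,0,0,0,42]]}}

```text
time: 20.6
eef_pos: [576.2, -135.9, 135.1]
tcp_rot: [[-0.934, -0.128, 0.333], [-0.12, 0.992, 0.045], [-0.336, 0.003, -0.942]]
contact_force: [-0.5, -0.2, -1.6]
finger_gap: 0.533
```

```bash
python3 tgt.py 7.5 20 1 579 -136 49; python3 wr.py w8;  python3 - <<'E'
from h import *
a=cv2.resize(cv2.imread("pics/w8.png"),(480,360)); s=imaging.get_image("side"); cv2.imwrite("pics/side8.png",s)
b=cv2.resize(s[60:260,200:360],(288,360),interpolation=3)
cv2.imwrite("pics/d8.png",np.hstack([a,b]))
E
```

```text
q [-0.31  0.27 -0.29  0.7   0.14 -0.41] pos [ 576.2 -135.9  135.1]
d [  2.8  -0.1 -86.1] rot [-0.1 -0.4  0.1]
20.6 [ 576.234 -135.916  135.067] [[-0.934 -0.128  0.333]
 [-0.12   0.992  0.045]
 [-0.336  0.003 -0.942]] 0.5328021639764791 [-0.509 -0.217 -1.562]
```

View pics/d8.png

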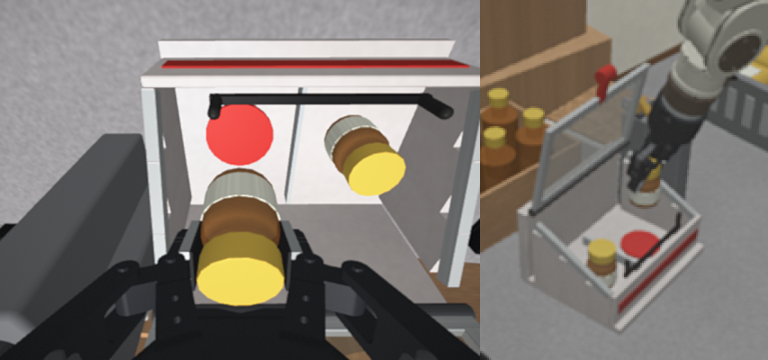

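The wrist view shows the mat at about (240,133), the held jar's cap front at (240,275) and the stock jar clear. A black bar near the front runs from (214,100) to (437,100), and I'll triangulate its height and refine the mat.

```bash
python3 - <<'E'
from h import *; import pickle
np.set_printoptions(precision=1,suppress=True)
c,o=pickle.load(open("pics/w8.pkl","rb"));S=cam("side");T=cam("top");k=512/480
sd=lambda u,v:(200+(u-480)/1.8,60+v/1.8)
print("bar -y",tri([(c,(214*k,103*k)),(S,sd(680,216))]),"bar +y",tri([(c,(437*k,103*k)),(S,sd(627,266))]))
print("frontwall top",[atz(c,(u*k,80*k),64) for u in(145,478)])
def red(im,c,roi):
    b,g,r=[im[...,i].astype(int) for i in range(3)]
    m=((r>150)&(g<80)&(b<80)).astype(np.uint8); M=np.zeros_like(m);x0,y0,x1,y1=roi;M[y0:y1,x0:x1]=m[y0:y1,x0:x1]
    n,l,s,ce=cv2.connectedComponentsWithStats(M);i=1+np.argmax(s[1:,4]);print(s[i],ce[i])
    cn=max(cv2.findContours((l==i).astype(np.uint8),0,1)[0],key=cv2.contourArea)[:,0].astype(float)
    P=np.array([atz(c,q,17)[:2] for q in cn]); 
    from scipy.optimize import least_squares
    f=least_squares(lambda p:np.hypot(*(P-p).T)-34,P.mean(0),loss="soft_l1");return f.x,np.abs(f.fun).max()
im=cv2.resize(cv2.imread("pics/w8.png"),(512,384),interpolation=cv2.INTER_AREA)
print("mat wrist",red(im,c,(200,100,310,190))); print("mat side",red(cv2.imread("pics/side8.png"),S,(270,180,302,205)))
# held cap: tcp-relative
for z in (172,175): print("cap top at z",z,atz(c,(240*k,280*k),z))
E
```

```text
bar -y [ 512.3 -160.6   92.5] bar +y [496.4 -21.   87.2]
frontwall top [array([ 513.4, -210. ,   64. ]), array([484.2,  17. ,  64. ])]
[ 222  112   68   64 2018] [264.3 149. ]
mat wrist (array([ 571.9, -134. ]), np.float64(33.24823731021442))
[279 189  20  14 200] [287.5 194.8]
mat side (array([ 562.6, -135.9]), np.float64(21.441146711811022))
cap top at z 172 [ 573.6 -136.8  172. ]
cap top at z 175 [ 568.8 -137.4  175. ]
```

Call:
{"fn": "carry_out", "kwargs": {"moves": [[1,0,-15,0,0,0,42],[2,0,-30,0,0,0,42],[2,0,-45,0,0,0,42],[2,0,-60,0,0,0,42],[2,0,-70,0,0,0,42],[2,0,-78,0,0,0,42],[2,0,-82,0,0,0,42],[2,0,-84,0,0,0,42],[2,0,-84,0,0,0,42],[2,0,-84,0,0,0,42]]}}

```text
time: 21.53
eef_pos: [581.1, -136.8, 55.2]
tcp_rot: [[-0.932, -0.128, 0.34], [-0.121, 0.992, 0.043], [-0.343, -0.001, -0.939]]
contact_force: [-0.2, 1.3, -1.7]
finger_gap: 0.53
```

Call:
{"fn": "carry_out", "kwargs": {"moves": [[0,0,-1,0,0,0,42],[0,0,-2,0,0,0,42],[0,0,-2,0,0,0,42]]}}

```text
time: 21.78
eef_pos: [580.7, -136.7, 52.6]
tcp_rot: [[-0.932, -0.128, 0.339], [-0.121, 0.992, 0.044], [-0.342, -0.0, -0.94]]
contact_force: [-0.1, 0.0, -2.1]
finger_gap: 0.526
```

Call:
{"fn": "carry_out", "kwargs": {"moves": [[0,0,-1,0,0,0,42],[0,0,-1.5,0,0,0,42],[0,0,-1.5,0,0,0,42]]}}

```text
time: 22.03
eef_pos: [580.4, -136.6, 50.7]
tcp_rot: [[-0.932, -0.128, 0.339], [-0.121, 0.992, 0.044], [-0.341, 0.0, -0.94]]
contact_force: [0.5, 1.1, -2.5]
finger_gap: 0.529
```

Call:
{"fn": "carry_out", "kwargs": {"moves": [[-1,0.5,-1,0,0,0,42],[-2,1,-2,0,0,0,42],[-2,1,-3,0,0,0,42],[-2,1,-3,0,0,0,42]]}}

```text
time: 22.37
eef_pos: [578.1, -135.5, 47.5]
tcp_rot: [[-0.932, -0.128, 0.338], [-0.121, 0.992, 0.044], [-0.341, 0.0, -0.94]]
contact_force: [0.5, -0.6, -2.1]
finger_gap: 0.529
```

Call:
{"fn": "carry_out", "kwargs": {"moves": [[0,0,-0.7,0,0,0,42],[0,0,-1.4,0,0,0,42],[0,0,-1.4,0,0,0,42]]}}

```text
time: 22.62
eef_pos: [578.7, -135.7, 46.8]
tcp_rot: [[-0.932, -0.128, 0.339], [-0.121, 0.992, 0.044], [-0.342, -0.0, -0.94]]
contact_force: [-1.1, 0.0, 0.4]
finger_gap: 0.526
```

Call:
{"fn": "carry_out", "kwargs": {"moves": [[0,0,0,0,0,0,50],[0,0,0,0,0,0,56],[0,0,0,0,0,0,62],[0,0,0,0,0,0,62],[0,0,0,0,0,0,62],[0,0,0,0,0,0,62],[0,0,0,0,0,0,62]]}}

```text
time: 23.2
eef_pos: [578.8, -135.7, 46.7]
tcp_rot: [[-0.932, -0.128, 0.339], [-0.121, 0.992, 0.044], [-0.342, -0.0, -0.94]]
contact_force: [0.5, 1.2, 3.1]
finger_gap: 0.725
```

Call:
{"fn": "carry_out", "kwargs": {"moves": [[0,0,10,0,0,0,62],[-2,0,25,0,0,0,62],[-4,0,50,0,0,0,62],[-8,0,80,0,0,0,62],[-15,0,110,0,0,0,62],[-30,0,135,0,0,0,62],[-50,0,155,0,0,0,62],[-50,0,155,0,0,0,62],[-50,0,155,0,0,0,62]]}}

```text
time: 23.95
eef_pos: [528.8, -136.0, 203.0]
tcp_rot: [[-0.931, -0.128, 0.342], [-0.12, 0.992, 0.043], [-0.344, -0.002, -0.939]]
contact_force: [-0.3, 0.0, 0.2]
finger_gap: 0.724
```

```bash
python3 wr.py w9;  python3 - <<'E'
from h import *
a=cv2.resize(cv2.imread("pics/w9.png"),(480,360)); s=imaging.get_image("side"); cv2.imwrite("pics/side9.png",s)
b=cv2.resize(s[60:260,200:360],(288,360),interpolation=3)
cv2.imwrite("pics/d9.png",np.hstack([a,b]))
E
python3 tgt.py 7.5 0 1 618 -257 300
```

```text
23.95 [ 528.798 -135.997  202.976] [[-0.931 -0.128  0.342]
 [-0.12   0.992  0.043]
 [-0.344 -0.002 -0.939]] 0.7240452136716953 [-0.291  0.002  0.156]
q [-0.34  0.12 -0.29  0.85  0.15 -0.44] pos [ 528.3 -135.5  200.5]
d [  89.7 -121.5   99.5] rot [-2.6 19.7  0.1]
```

View pics/d9.png

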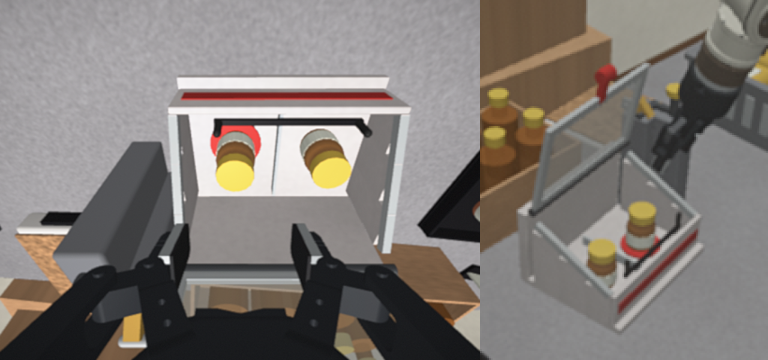

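The picture shows the jar upright on the red mat (cap (236,173), mat edges 211 to 261), with the door still up. Numeric check of the centring:

```bash
python3 - <<'E'
from h import *; import pickle
np.set_printoptions(precision=1,suppress=True)
c,o=pickle.load(open("pics/w9.pkl","rb"));S=cam("side")
im=cv2.resize(cv2.imread("pics/w9.png"),(512,384),interpolation=cv2.INTER_AREA)
def seg(im,ok,roi):
    m=np.zeros(im.shape[:2],np.uint8);x0,y0,x1,y1=roi;m[y0:y1,x0:x1]=ok[y0:y1,x0:x1]
    n,l,s,ce=cv2.connectedComponentsWithStats(m);i=1+np.argmax(s[1:,4]);return s[i],ce[i]
def ch(im): return [im[...,i].astype(int) for i in range(3)]
b,g,r=ch(im)
print("cap",atz(c,(236*1.0667,174*1.0667),87))
print("mat y extents", atz(c,(211*1.0667,143*1.0667),17),atz(c,(261*1.0667,143*1.0667),17))
im=cv2.imread("pics/side9.png"); print("cap side", atz(S,(200+(642-480)/1.8,60+210/1.8),87))
im=imaging.get_image("top");cv2.imwrite("pics/top9.png",im)
E
```

```text
cap [ 569.1 -135.8   87. ]
mat y extents [ 573.5 -169.5   17. ] [ 565.  -104.2   17. ]
cap side [ 567.4 -134.8   87. ]
```

Jar is about 3 mm from the mat centre. Next, swing to the button with fingers shut and jaws along x, so the knuckles stay clear of the falling door.

Call:
{"fn": "carry_out", "kwargs": {"moves": [[-10,0,30,0,0,0,30],[-20,-25,60,0,0,0,0],[-20,-60,85,-0.9,6.5,0,0],[-20,-95,85,-1.8,13,0,0],[-20,-121,85,-2.6,19.7,0,0],[-20,-121,85,-2.6,19.7,0,0],[-20,-121,85,-2.6,19.7,0,0]]}}

```text
time: 24.68
eef_pos: [510.4, -257.9, 279.7]
tcp_rot: [[-0.992, -0.128, -0.007], [-0.128, 0.992, 0.004], [0.006, 0.005, -1.0]]
contact_force: [-1.1, 0.8, 0.5]
finger_gap: -0.001
```

Call:
{"fn": "carry_out", "kwargs": {"moves": [[0,0,0,0,0,7,0],[0,0,0,0,0,14,0],[0,0,0,0,0,21,0],[0,0,0,0,0,28,0],[0,0,0,0,0,35,0],[0,0,0,0,0,42,0],[0,0,0,0,0,49,0],[0,0,0,0,0,56,0],[0,0,0,0,0,63,0],[0,0,0,0,0,70,0],[10,0,0,0,0,77,0],[20,0,0,0,0,84,0],[40,0,0,0,0,90,0],[65,0,0,0,0,90,0],[85,0,0,0,0,90,0],[100,0,0,0,0,90,0],[110,0,-5,0,0,90,0],[110,0,-15,0,0,90,0],[110,0,-15,0,0,90,0]]}}

```text
time: 26.27
eef_pos: [617.8, -255.0, 269.2]
tcp_rot: [[0.13, -0.992, -0.002], [-0.992, -0.13, 0.004], [-0.004, 0.002, -1.0]]
contact_force: [0.3, 0.1, -0.7]
finger_gap: -0.002
```

```bash
python3 - <<'E'
from h import *
np.set_printoptions(precision=2,suppress=True)
o=get_obs();print(o["time"],o["qpos"],o["eef_pos"],o["tcp_rot"],o["contact_force"])
c=cam("wrist",o);im=imaging.get_image("wrist");b,g,r=[im[...,i].astype(int) for i in range(3)]
m=((r>150)&(g>120)&(b<90)).astype(np.uint8);n,l,s,ce=cv2.connectedComponentsWithStats(m)
for i in range(1,n):
    if s[i,4]>200: print("y",s[i],ce[i],atz(c,ce[i],236))
print("proj expected",proj(c,(618,-257,236)))
cv2.imwrite("pics/w10.png",im)
E
```

```text
26.2667 [-0.39  0.6   0.65  1.62  0.   -2.09] [ 617.82 -255.04  269.15] [[ 0.13 -0.99 -0.  ]
 [-0.99 -0.13  0.  ]
 [-0.    0.   -1.  ]] [ 0.28  0.1  -0.7 ]
y [201 242  33  28 390] [216.89 256.11] [ 644.32 -225.74  236.  ]
proj expected [[257.46 221.93]]
```

```bash
python3 - <<'E'
from h import *
np.set_printoptions(precision=1,suppress=True)
o=get_obs();c=cam("wrist",o);im=cv2.imread("pics/w10.png")
print(proj(c,o["eef_pos"]))
b,g,r=[im[...,i].astype(int) for i in range(3)]
m=((r>90)&(g>70)&(b<0.6*g)).astype(np.uint8);n,l,s,ce=cv2.connectedComponentsWithStats(m)
for i in range(1,n):
    if s[i,4]>60: print(s[i],ce[i],im[int(ce[i][1]),int(ce[i][0])],atz(c,ce[i],236))
print(im[200:300:8,257]); print(im[222,200:320:8])
E
```

```text
[[257.7 247.1]]
[455   0  42  26 736] [473.9   9.4] [ 43  77 115] [ 512.8 -402.6  236. ]
[ 234  201   59   71 1653] [262.4 226.7] [ 96 223 245] [ 613.6 -253.6  236. ]
[   0  238   42   52 1648] [ 17.8 263. ] [ 38  78 130] [ 792.8 -200.   236. ]
[201 239  36  31 642] [215.5 253.3] [ 71 147 187] [ 645.4 -227.6  236. ]
[  50  247   67   60 2340] [ 82.3 276.8] [ 38  95 115] [ 745.3 -194.   236. ]
[   0  298   49   60 1913] [ 20.  322.5] [ 36  76 125] [ 798.8 -143.1  236. ]
[ 64 306  48  36 797] [ 85.7 319.2] [ 38  81 132] [ 745.2 -153.4  236. ]
[  0 350  42  34 616] [ 19.2 364.3] [ 40  83 136] [805.6 -96.9 236. ]
[[ 49  72  80]
 [101 227 248]
 [ 97 224 246]
 [ 97 224 246]
 [ 94 222 249]
 [ 21  20  20]
 [ 20  20  20]
 [ 23  24  23]
 [ 23  23  23]
 [ 56  54  54]
 [ 59  57  56]
 [ 59  56  56]
 [ 58  56  55]]
[[143 139 137]
 [ 98  93  89]
 [ 98  93  90]
 [144 139 138]
 [145 139 137]
 [ 98 225 246]
 [ 98 225 246]
 [ 97 224 246]
 [ 96 223 245]
 [ 96 223 245]
 [139 133 133]
 [150 148 145]
 [199 199 196]
 [195 194 190]
 [220 221 222]]
```

The button (columns 240–277) sits under the fingertips as expected. Press down gradually.

Call:
{"fn": "carry_out", "kwargs": {"moves": [[0,-1,-15,0,0,0,0],[0,-1,-26,0,0,0,0],[0,-1,-32,0,0,0,0],[0,-1,-37,0,0,0,0],[0,-1,-41,0,0,0,0],[0,-1,-44,0,0,0,0]]}}

```text
time: 26.82
eef_pos: [618.0, -257.4, 228.5]
tcp_rot: [[0.128, -0.992, 0.001], [-0.992, -0.128, 0.002], [-0.002, -0.001, -1.0]]
contact_force: [-2.4, 1.5, 4.6]
finger_gap: 0.0
```

Call:
{"fn": "carry_out", "kwargs": {"moves": [[0,0,-4,0,0,0,0],[0,0,-7,0,0,0,0],[0,0,-9,0,0,0,0],[0,0,-9,0,0,0,0]]}}

```text
time: 27.15
eef_pos: [618.4, -257.8, 223.7]
tcp_rot: [[0.128, -0.992, 0.005], [-0.992, -0.128, -0.0], [0.001, -0.005, -1.0]]
contact_force: [-7.6, 3.1, 18.0]
finger_gap: -0.0
```

```bash
cat > dr.py <<'E'
from h import *; import sys
im=imaging.get_image("side");cv2.imwrite(f"pics/{sys.argv[1]}.png",im);b,g,r=[im[...,i].astype(int) for i in range(3)]
m=((r>110)&(g<55)&(b<55)).astype(np.uint8);M=m*0;M[60:260,190:360]=m[60:260,190:360];n,l,s,ce=cv2.connectedComponentsWithStats(M)
o=get_obs();print(o["time"],o["eef_pos"],o["contact_force"])
for i in range(1,n):
    if s[i,4]>25: print(s[i],ce[i])
E
python3 dr.py s10; python3 - <<'E'
from h import *
from fit2 import L2W
S=cam("side")
for P in [567]: 
  for a in (0,.12,.5,1,1.3,1.5,1.6,1.7,1.8):
    q=a-np.radians(25);p=[567,-83.5,np.radians(7.4)];print(a,proj(S,L2W(p,(80-190*np.cos(q),0,152+190*np.sin(q))))[0])
E
```

```text
27.2 [ 618.39902769 -257.80410272  223.71371696] [-8.32291748  3.36484777 19.34171097]
[349  60  11   8  75] [354.01333333  62.94666667]
[270 102  12  15  71] [274.67605634 107.36619718]
0 [305.4 202.5]
0.12 [308.7 198. ]
0.5 [314.1 178.5]
1 [307.6 145.6]
1.3 [296.2 125.6]
1.5 [286.1 113.7]
1.6 [280.5 108.5]
1.7 [274.7 103.8]
1.8 [268.7  99.7]
```

Call:
{"fn": "carry_out", "kwargs": {"moves": [[0,0,1,0,0,0,0],[0,0,1,0,0,0,0],[0,0,1,0,0,0,0],[0,0,1,0,0,0,0],[0,0,1,0,0,0,0],[0,0,1,0,0,0,0],[0,0,1,0,0,0,0],[0,0,1,0,0,0,0],[0,0,1,0,0,0,0],[0,0,1,0,0,0,0],[0,0,1,0,0,0,0],[0,0,1,0,0,0,0],[0,0,1,0,0,0,0],[0,0,1,0,0,0,0],[0,0,1,0,0,0,0],[0,0,1,0,0,0,0]]}}

```text
time: 28.53
eef_pos: [618.4, -257.7, 223.8]
tcp_rot: [[0.128, -0.992, 0.005], [-0.992, -0.128, 0.0], [0.0, -0.005, -1.0]]
contact_force: [-7.1, 2.6, 16.2]
finger_gap: 0.004
```

```bash
python3 dr.py s11
```

```text
28.5833 [ 618.41076159 -257.69655402  223.78672707] [-6.88923017  2.5215762  16.222438  ]
[349  60  11   8  75] [354.01333333  62.94666667]
[292 131  16  10  76] [299.88157895 135.73684211]
```

The door is dropping (about 1.15 rad). Lift off, move to the front and let it come down.

Call:
{"fn": "carry_out", "kwargs": {"moves": [[0,0,20,0,0,0,0],[0,0,45,0,0,0,0],[-10,0,55,0,0,0,0],[-35,0,60,0,0,0,0],[-65,0,60,0,0,0,0],[-100,0,60,0,0,0,0],[-130,0,60,0,0,0,0],[-143,0,60,0,0,0,0],[-143,0,60,0,0,0,0],[-143,0,60,0,0,0,0],[-143,0,60,0,0,0,0],[-143,0,60,0,0,0,0],[-143,0,60,0,0,0,0],[-143,0,60,0,0,0,0],[-143,0,60,0,0,0,0],[-143,0,60,0,0,0,0],[-143,0,60,0,0,0,0],[-143,0,60,0,0,0,0],[-143,0,60,0,0,0,0],[-143,0,60,0,0,0,0]]}}

```text
time: 30.25
eef_pos: [475.5, -257.6, 279.5]
tcp_rot: [[0.128, -0.992, 0.001], [-0.992, -0.128, 0.002], [-0.002, -0.001, -1.0]]
contact_force: [0.3, 0.3, 0.9]
finger_gap: 0.002
```

```bash
python3 dr.py s12
```

```text
30.3 [ 475.48563122 -257.62381808  279.5254016 ] [-1.01996324  0.13483186 -0.13486229]
[299 193  16  12  42] [307.54761905 200.21428571]
```

Call:
{"fn": "carry_out", "kwargs": {"moves": [[0,0,0,0,0,0,0],[0,0,0,0,0,0,0],[0,0,0,0,0,0,0],[0,0,0,0,0,0,0],[0,0,0,0,0,0,0],[0,0,0,0,0,0,0],[0,0,0,0,0,0,0],[0,0,0,0,0,0,0],[0,0,0,0,0,0,0],[0,0,0,0,0,0,0],[0,0,0,0,0,0,0],[0,0,0,0,0,0,0],[0,0,0,0,0,0,0],[0,0,0,0,0,0,0],[0,0,0,0,0,0,0],[0,0,0,0,0,0,0],[0,0,0,0,0,0,0],[0,0,0,0,0,0,0],[0,0,0,0,0,0,0],[0,0,0,0,0,0,0]]}}

```text
time: 31.97
eef_pos: [475.5, -257.6, 279.5]
tcp_rot: [[0.128, -0.992, 0.001], [-0.992, -0.128, 0.002], [-0.002, -0.001, -1.0]]
contact_force: [-0.7, -0.3, -0.1]
finger_gap: -0.002
```

```bash
python3 dr.py s13
```

```text
32.0167 [ 475.49627515 -257.61953395  279.47422607] [-0.5745021   0.59067906  0.4963166 ]
[305 198  10   7  35] [308.65714286 201.17142857]
```

Call:
{"fn": "carry_out", "kwargs": {"moves": [[0,30,0,0,0,0,0],[0,65,0,0,0,0,0],[0,100,0,0,0,0,0],[0,135,-20,0,0,0,0],[0,155,-50,0,0,0,0],[0,163,-85,0,0,0,0],[0,163,-115,0,0,0,0],[0,163,-140,0,0,0,0],[0,163,-155,0,0,0,0],[0,163,-160,0,0,0,0],[0,163,-160,0,0,0,0]]}}

```text
time: 32.93
eef_pos: [474.5, -94.4, 118.3]
tcp_rot: [[0.129, -0.992, -0.002], [-0.992, -0.129, 0.003], [-0.003, 0.002, -1.0]]
contact_force: [-0.4, -0.6, -0.1]
finger_gap: -0.003
```

Call:
{"fn": "carry_out", "kwargs": {"moves": [[0,0,-4,0,0,0,0],[0,0,-8,0,0,0,0],[0,0,-12,0,0,0,0],[0,0,-16,0,0,0,0],[0,0,-18,0,0,0,0]]}}

```text
time: 33.35
eef_pos: [475.6, -94.7, 101.4]
tcp_rot: [[0.128, -0.992, 0.001], [-0.992, -0.128, 0.002], [-0.002, -0.001, -1.0]]
contact_force: [-0.1, -0.1, 1.1]
finger_gap: -0.003
```

Call:
{"fn": "carry_out", "kwargs": {"moves": [[0,0,-2,0,0,0,0],[0,0,-4,0,0,0,0],[0,0,-6,0,0,0,0],[0,0,-8,0,0,0,0],[0,0,-8,0,0,0,0]]}}

```text
time: 33.77
eef_pos: [475.5, -94.7, 93.3]
tcp_rot: [[0.128, -0.992, 0.001], [-0.992, -0.128, 0.002], [-0.002, -0.001, -1.0]]
contact_force: [1.8, -0.6, 1.6]
finger_gap: 0.001
```

Call:
{"fn": "carry_out", "kwargs": {"moves": [[0,0,-2,0,0,0,0],[0,0,-4,0,0,0,0],[0,0,-5,0,0,0,0],[0,0,-5,0,0,0,0]]}}

```text
time: 34.1
eef_pos: [475.5, -94.7, 88.3]
tcp_rot: [[0.129, -0.992, 0.001], [-0.992, -0.129, 0.002], [-0.002, -0.001, -1.0]]
contact_force: [1.0, 0.1, 2.0]
finger_gap: -0.001
```

Call:
{"fn": "carry_out", "kwargs": {"moves": [[0,0,-2,0,0,0,0],[0,0,-4,0,0,0,0],[0,0,-6,0,0,0,0],[0,0,-6,0,0,0,0]]}}

```text
time: 34.43
eef_pos: [475.0, -94.7, 82.0]
tcp_rot: [[0.128, -0.992, -0.001], [-0.992, -0.128, 0.002], [-0.002, 0.0, -1.0]]
contact_force: [1.2, -0.3, 0.4]
finger_gap: -0.001
```

Call:
{"fn": "carry_out", "kwargs": {"moves": [[0,0,-1,0,0,0,0],[0,0,-2,0,0,0,0],[0,0,-2,0,0,0,0]]}}

```text
time: 34.68
eef_pos: [475.2, -94.6, 80.6]
tcp_rot: [[0.128, -0.992, 0.0], [-0.992, -0.128, 0.002], [-0.002, -0.0, -1.0]]
contact_force: [-0.3, 0.5, 5.3]
finger_gap: -0.001
```

Call:
{"fn": "carry_out", "kwargs": {"moves": [[0,0,-1,0,0,0,0],[0,0,-2,0,0,0,0],[0,0,-2,0,0,0,0]]}}

```text
time: 34.93
eef_pos: [475.3, -94.7, 80.3]
tcp_rot: [[0.128, -0.992, 0.001], [-0.992, -0.128, 0.002], [-0.002, -0.001, -1.0]]
contact_force: [-3.4, 0.9, 16.6]
finger_gap: -0.0
```

Call:
{"fn": "carry_out", "kwargs": {"moves": [[0,0,-1,0,0,0,0],[0,0,-1,0,0,0,0],[0,0,-1,0,0,0,0]]}}

```text
time: 35.18
eef_pos: [475.4, -94.6, 80.2]
tcp_rot: [[0.128, -0.992, 0.002], [-0.992, -0.128, 0.002], [-0.001, -0.002, -1.0]]
contact_force: [-5.1, 2.1, 22.4]
finger_gap: -0.002
```

Hard stop at z = 80.3, which is the nominal shut grip top (69.7 + 11). Retreat, and compare the side image with the initial one.

Call:
{"fn": "carry_out", "kwargs": {"moves": [[0,0,10,0,0,0,0],[0,0,45,0,0,0,0],[-20,0,85,0,0,0,0],[-50,-20,120,0,0,0,0],[-85,-40,150,0,0,0,0],[-120,-60,170,0,0,0,0],[-150,-85,190,0,0,0,0],[-170,-120,190,0,0,0,0],[-180,-155,190,0,0,0,0],[-180,-190,190,0,0,0,0],[-180,-225,190,0,0,0,0],[-180,-260,190,0,0,0,0],[-180,-260,190,0,0,0,0],[-180,-260,190,0,0,0,0]]}}

```text
time: 36.35
eef_pos: [294.0, -355.1, 265.7]
tcp_rot: [[0.125, -0.992, -0.003], [-0.992, -0.125, 0.006], [-0.006, 0.002, -1.0]]
contact_force: [0.3, 0.7, -0.5]
finger_gap: -0.002
```

```bash
python3 dr.py s14; python3 - <<'E'
from h import *
a=cv2.imread("pics/side_raw.png");t=imaging.get_image("top");cv2.imwrite("pics/t14.png",t);ta=cv2.imread("pics/top_raw.png")
def blob(im,roi,f):
    b,g,r=[im[...,i].astype(int) for i in range(3)];m=np.zeros(im.shape[:2],np.uint8);x0,y0,x1,y1=roi;m[y0:y1,x0:x1]=f(b,g,r)[y0:y1,x0:x1]
    n,l,s,ce=cv2.connectedComponentsWithStats(m)
    return [(s[i].tolist(),ce[i].round(1).tolist()) for i in range(1,n) if s[i,4]>20]
red=lambda b,g,r:(r>110)&(g<55)&(b<55); yel=lambda b,g,r:(r>140)&(g>130)&(b<g-20)
for n,i0,i1,rr,yr in(("side",a,cv2.imread("pics/s14.png"),(290,185,320,215),(255,170,300,215)),("top",ta,t,(305,195,335,225),(270,150,365,215))):
    print(n,"handle",blob(i0,rr,red),blob(i1,rr,red)); print(n,"caps",blob(i0,yr,yel),blob(i1,yr,yel))
T=cam("top");S=cam("side");print("jar cap expected top/side",proj(T,(570,-136,87)),proj(S,(570,-136,87)))
E
```

```text
36.4 [ 294.22803894 -353.94610814  265.98175931] [ 0.82216776  0.53755599 -0.70463511]
[349  60  11   8  73] [354.12328767  62.87671233]
[296 197  15  11  42] [303.5        203.30952381]
side handle [([296, 197, 15, 11, 35], [303.5, 202.7])] [([296, 197, 15, 11, 42], [303.5, 203.3])]
side caps [([261, 193, 14, 11, 122], [267.4, 197.6])] [([283, 173, 14, 9, 109], [289.6, 176.8]), ([261, 193, 14, 10, 121], [267.4, 197.6])]
top handle [([314, 200, 11, 19, 138], [318.9, 210.4])] [([314, 200, 11, 19, 138], [318.9, 210.4])]
top caps [([286, 174, 17, 17, 228], [293.9, 182.3])] [([327, 168, 18, 18, 234], [335.6, 176.6]), ([286, 174, 17, 17, 229], [293.9, 182.4])]
jar cap expected top/side [[335.27044238 176.76887413]] [[289.61759124 176.07535034]]
```

The handle is back at its initial pixels in both views. The stock jar hasn't moved, and the loaded jar's cap is where I expected it. Handing in.

```bash
python3 -c "
from plant import order; print(order.close_job())"
```

```text
the job is handed in; nothing more can be done
None
```

The job is handed in, with the whole sequence done in about 36 s of the 72 s allowed. No verdict is reported, so what follows rests on my own checks.

- **Door up:** I raised it to its end stop, and the stay held with the gripper let go; the handle did not move over 0.5 s.
- **Jar:** It went onto the red mat upright, with contact at the predicted height. The cap measured about 3 mm from the mat centre in the wrist camera, though the mat's own position scattered by a few mm between measurements.
- **Release and shutting:** I held the button down for about 1.7 s, and let go once the door had dropped to about 1.15 rad. It came to rest ajar. I then pressed the grip to a hard stop at z = 80.3 mm, against 80.7 mm nominal when shut.
- **Last checks:** The handle is back at its initial pixels in the top view and within 1 px in the side view. The stock jar has not moved, and the loaded jar's cap is within about 1 px of where it should be in both views. The robot is clear of everything.

**What went differently:**
- I gripped the jar twice in the crate, because a vertical tool would have hit the raised door.
- One turn ran into joint 6's range limit, so I turned the other way instead.
- The last press on the grip reached about 22 N against the stop, above the 15 N advised for the door but below the 40 N limit.
- I did not re-check the white and red jars in the crate after taking the yellow one. The final mat position was also not measured again.

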